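Find the high spot of a pulley with a plunger indicator

ROBOT

A 6-joint arm with a two-finger parallel gripper is mounted at the origin on the work surface. World frame = base frame: x ahead of the robot, y to its left, z up, the work surface at z = 0. Lengths are in m, angles in degrees, forces in N, time in s.
With the tool pointing down it reaches from about 0.25 to 0.725 m from the base axis. Payload 9.7 kg.
Tool frame: the origin (TCP) lies between the finger pads; the fingertips stand env.tip_reach ahead of it and the grasp point (between the pads) lies 6 mm ahead of it (env.tip_reach is the distance from the TCP to the fingertips, in m); x points along the fingers, y is the direction in which the jaws open and shut, and the axes are right-handed (so a half turn about x gives the same grasp; the last joint's range is limited). The gripper opens to 85 mm and grips with 20 to 120 N. Pads are 22 mm wide; open, the fingers measure 114 mm over their backs; the gripper's body (76 mm by 85 mm) begins 54 mm behind the grasp point. The pads swing forward as they close: fully open they stand 13 mm farther back than shut.
Start: joints at [71.963, 4.979, 10.078, 95.1, 0, 90], TCP at [0.17, 0.523, 0.256] pointing down, gripper open.
Joint ranges: [-179.16, 179.16], [-48.56, 103.87], [-65.8, 70.77], [-126.05, 130.52], [-82.76, 87.17], [-180, 180]. Speed limits (degrees/s): [127.2, 127.2, 147.25, 180, 180, 180].

INTERFACE

Orientations are given as [roll, pitch, yaw] about the fixed x, y, z axes, in that order (R = Rz(yaw) Ry(pitch) Rx(roll)).
In Python, from rig import env gives the robot as it stands.
- The arm moves only by the shell command python3 -m inch 'ROWS'. ROWS is JSON, a list of rows, each an object of numbers: "fingers": the closure, from -1 (fully open) to 1 (shut); "x", "y", "z": the shift along the tool's x, y, z in mm; "wx", "wy", "wz": the turn, a rotation vector about the tool's x, y, z in degrees. In form: [{"fingers": .., "x": .., "y": .., "z": .., "wx": .., "wy": .., "wz": ..}, ...]. A call has exactly 5 rows; each row shifts and turns the commanded pose from where the row before left it, along the tool's axes as they then stand; what a row does not reach is not made up. A row lasts 1/10 s, in which the tool goes at most 50 mm and 8.59 degrees, less where a joint would pass 70% of its speed; a pose out of reach is approached as far as the arm can. A call is refused whole if a number of a shift passes 50 or a number of a turn 8.59, either way. A call with a gripper value outside its range is refused whole. The fingers move at their own pace and stop on an object; the grip force is fixed at half the most. Time passes only in rows, so rows that do not move let the fingers close, or fill a call up. It gives the time, the measured TCP pose, the force and the opening at its end, in the units of the state.
- env.sense(): the state, without advancing time (a new reading comes with each control period).
- env.camera(name): name is "scene" or "side" or "wrist"; returns the picture (384x512x3 uint8, red, green, blue); there is no depth.
- env.camera_info(name): a dict with "intrinsics" (3x3 intrinsics, pixels), "T" (4x4, takes a point from camera to world coordinates). Camera axes: x right, y up, looking along -z (the intrinsics and any distortion apply to the point x, -y, -z); pixel columns grow to the right and rows downward; lengths in m; the calibration is good to about 2 mm. A picture is of the moment at which its call begins: read the wrist's pose just before it. camera_info takes no time and is no camera call; for the wrist camera it gives the pose at the moment of the call.
- env.close_job(): hands the job in, once; it reports no verdict.
The state is a dict: "clock": time; "joint_positions": joint angles; "qd": joint speeds; "tau": joint torques, N m; "position": TCP position; "orientation": TCP orientation; "force": force on the tool from outside, world axes, zero at the start; "torque": the same for the moment, N m; "opening": opening from 0.0 (shut) to 1.0 (fully open).
Only numpy, scipy, OpenCV 4.12 (cv2) and the standard library are available. Lean on these libraries where they do the work, as an engineer would, in place of code of your own. Each camera call takes 0.05 s, during which the arm holds its last target.

TASK

Find the high spot of the bent crank pulley: hold it by its round boss, slide its carriage forward until the rim lightly loads the sprung plunger of the dial indicator (never more than about 12 N), and keep it loaded while turning the pulley slowly anticlockwise, seen from above, until you have felt the high spot come and go, less than a third of a turn on. Turn back so that the middle of the high spot rests on the plunger for a moment, then draw the carriage straight back to its rest stop without turning the pulley, and let go. Leave the other things on the table alone and do not touch the indicator.

Things in the scene. Friction and masses are not known exactly. Their poses are not given: they have to be found in the camera images.
- boss (a point): Centre of the upright round steel boss on the pulley's axis: 40 mm in diameter, top 22 mm above this point, pulley face (158 mm across, flat but for six 2 mm bolt heads) 25 mm below it. It can be gripped from above at any yaw. The frame rides on the carriage and does not turn with the pulley: x = the level direction in which the carriage slides towards the indicator, z up.
- dial (a point): The dial indicator on its stand (60 mm round, white face up, top 88 mm above the table), roughly its centre. Its plunger points at the pulley's axis, 73 mm above the table, and bears on the belt seat between the pulley's flanges. Spring: 1 N at first touch, 1.5 N more per mm pushed in (12 mm travel, then solid). The needle turns clockwise 20 degrees per mm.
- carriage (a joint): Carriage slide, m: 0 = on its rest stop, growing towards the indicator, 0.034 at most. Drags with about 0.6 N and stays where left unless the plunger pushes it. The indicator is clamped by hand, not exactly: the good rim (68 mm radius) first touches the plunger somewhere between 0.009 and 0.019, the middle of the high spot 4 mm sooner, so there it pushes the plunger 4 mm (6 N) further.
- pulley (a joint): Turn of the pulley, rad, anticlockwise from above positive; bearing drag 0.08 N m, stays where left. The rim is round but for one high spot: a smooth symmetrical swelling about 55 degrees wide, 4 mm high in its middle, hidden between the flanges, at no fixed angle to any mark. Its middle starts 28 to 92 degrees clockwise of the plunger, so turning anticlockwise by that much brings it there.
- bench: The fixed run-out bench: grey bed 340 mm long (its x axis, towards the indicator), 170 mm wide, origin under its centre, top 14 mm up. The pulley's axis stands at x = -0.100 + carriage slide in this frame, y = 0. A spanner and a socket lie beside it and a brass bush on it.

How it is judged:
By the outcome, as a careful person would: the job done as asked, in the order asked, and still so for the second after the job is handed in, with the robot touching nothing.
It also fails if it takes over 69 s, if anything falls off the work surface, if the arm or the gripper's body presses on something with over 40 N, if the wrist force passes 120 N, or if a joint passes its speed limit or range.

## Working session

There is one attempt and no reset: what is moved stays moved. The work goes in short steps, Python scripts to look and compute and a shell command to move; the robot and the scene stay as the last step left them, time stands still between calls to the robot, and variables do not carry over. Pictures are saved under pics/ and viewed, and the job is handed in when it is done.

```bash
ls; mkdir -p pics; python3 - <<'E'
from rig import env
import cv2,numpy as np
np.set_printoptions(precision=4,suppress=True)
for n in("scene","side","wrist"):
    print(n,env.camera_info(n))
    cv2.imwrite(f"pics/{n}0.png",env.camera(n)[:,:,::-1])
print(env.sense(),env.tip_reach)
E
```

```text
pics
scene {'intrinsics': array([[386.7586,   0.    , 256.4565],
       [  0.    , 386.7586, 185.5969],
       [  0.    ,   0.    ,   1.    ]]), 'T': array([[ 0.3867, -0.7219,  0.5739,  0.9693],
       [ 0.9221,  0.2921, -0.2539, -0.1392],
       [ 0.0156,  0.6274,  0.7786,  0.6042],
       [ 0.    ,  0.    ,  0.    ,  1.    ]])}
side {'intrinsics': array([[446.4258,   0.    , 252.9842],
       [  0.    , 446.4258, 182.0249],
       [  0.    ,   0.    ,   1.    ]]), 'T': array([[-0.9897,  0.1037, -0.0986,  0.5278],
       [-0.1429, -0.7566,  0.6381,  0.4299],
       [-0.0085,  0.6457,  0.7636,  0.5724],
       [ 0.    ,  0.    ,  0.    ,  1.    ]])}
wrist {'intrinsics': array([[321.548 ,   0.    , 254.4661],
       [  0.    , 321.548 , 188.2645],
       [  0.    ,   0.    ,   1.    ]]), 'T': array([[ 0.31  , -0.9165, -0.2527,  0.1057],
       [ 0.9507,  0.2984,  0.0841,  0.5441],
       [-0.0017, -0.2663,  0.9639,  0.3731],
       [ 0.    ,  0.    ,  0.    ,  1.    ]])}
{'clock': 0.15, 'joint_positions': array([71.9635,  5.0053, 10.0442, 95.097 , -0.0006, 90.0008]), 'qd': array([-0.061 , -0.0069,  0.1967, -0.0308, -0.0131,  0.0708]), 'tau': array([ -0.0004, -52.0762,  46.5044,   0.0138,   0.    ,  -0.    ]), 'position': array([0.1703, 0.5228, 0.2557]), 'orientation': array([ -89.3799,   89.9419, -107.4172]), 'force': array([ 0.66  ,  0.3368, -0.6952]), 'torque': array([ 0.0031, -0.0144,  0.0015]), 'opening': 1.0002176807785594} 0.025
```

View pics/scene0.png

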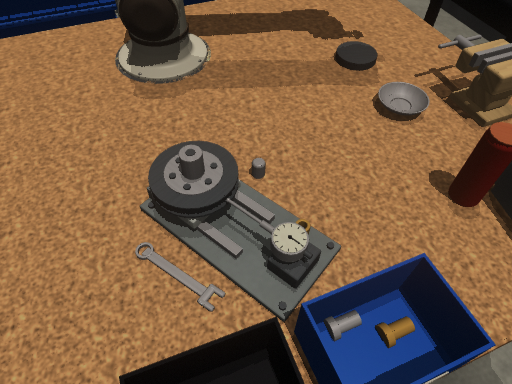

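View pics/side0.png

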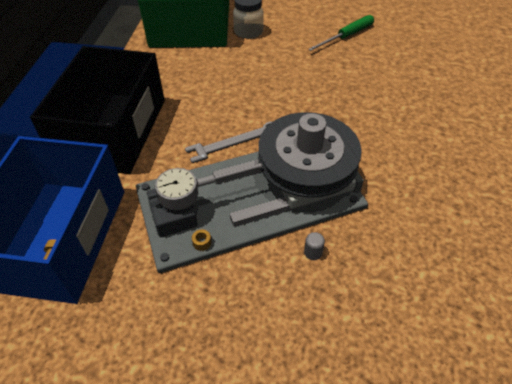

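View pics/wrist0.png

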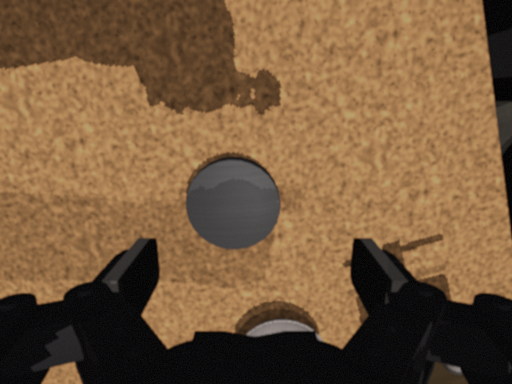

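The scene view shows the boss top near (191,152) and the dial near (290,238). In the side view they are near (312,121) and (177,184). The wrist sees only the dark disc and the dish. Next I'll zoom in to refine these.

```bash
python3 - <<'E'
import cv2,numpy as np
a=cv2.imread("pics/scene0.png")[130:270,135:345]; b=cv2.imread("pics/side0.png")[100:270,130:375]
cv2.imwrite("pics/sz.png",cv2.resize(a,None,fx=3.8,fy=3.8,interpolation=2));cv2.imwrite("pics/bz.png",cv2.resize(b,None,fx=3.2,fy=3.2,interpolation=2))
E
```

```text
(no output)
```

View pics/sz.png

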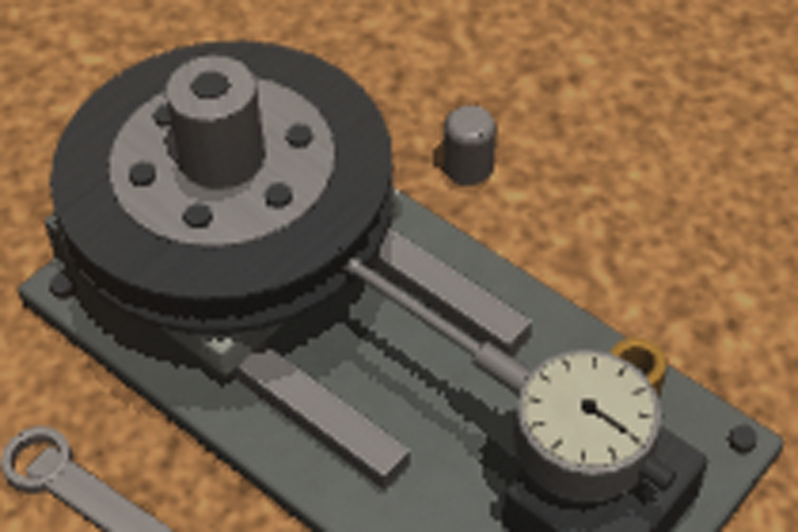

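View pics/bz.png

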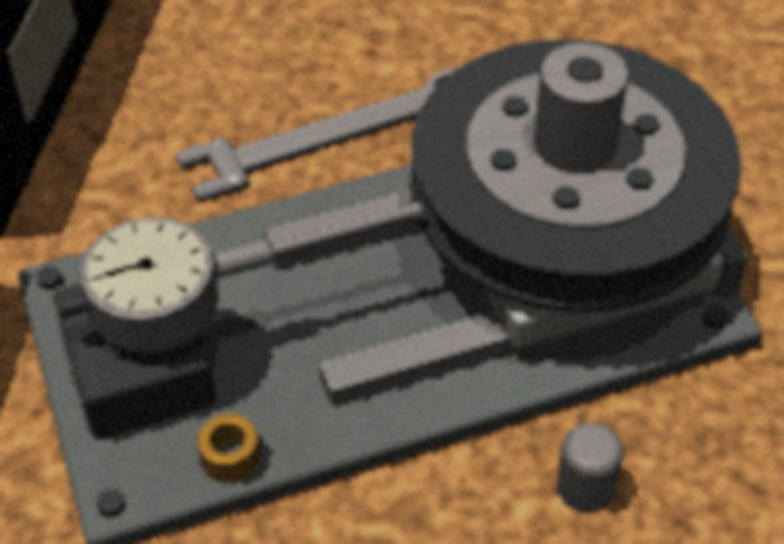

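The crops put the boss top centre at scene (190.8,152.9) and side (312.8,122.5), and the dial centre at (290,237.4) and (175.9,182.5). Bed corners are visible too.

```bash
cat > h.py <<'E'
from rig import env
import numpy as np, cv2
np.set_printoptions(precision=4,suppress=True)
def ray(n,uv,info=None):
    i=info or env.camera_info(n);K=i["intrinsics"];T=i["T"]
    d=np.linalg.inv(K)@[uv[0],uv[1],1];d=T[:3,:3]@[d[0],-d[1],-d[2]]
    return T[:3,3],d/np.linalg.norm(d)
def plane(n,uv,z,info=None):
    o,d=ray(n,uv,info);return o+d*(z-o[2])/d[2]
def tri(rs):
    A=0;b=0
    for o,d in rs:
        P=np.eye(3)-np.outer(d,d);A=A+P;b=b+P@o
    p=np.linalg.solve(A,b);return p,[np.linalg.norm(np.cross(p-o,d)) for o,d in rs]
E
python3 - <<'E'
from h import *
B=tri([ray("scene",(190.8,152.9)),ray("side",(312.8,122.5))]);D=tri([ray("scene",(290,237.4)),ray("side",(175.9,182.5))])
print("boss",B,"dial",D)
for n,uv in [("scene",(190.8,152.9)),("side",(312.8,122.5))]: print(plane(n,uv,B[0][2]))
d=D[0]-B[0];print("dir",np.degrees(np.arctan2(d[1],d[0])),np.hypot(d[0],d[1]))
for n,uv in [("scene",(140.8,206.3)),("scene",(340.3,246.3)),("side",(159.7,268.8)),("side",(366.6,206.3)),("side",(136.9,184.4))]: print(n,plane(n,uv,.014))
E
```

```text
boss (array([ 0.5151, -0.0605,  0.1329]), [np.float64(0.0005916235582074919), np.float64(0.0005916235582074645)]) dial (array([0.7007, 0.0383, 0.0842]), [np.float64(0.0007324498216433465), np.float64(0.0007324498216434833)])
[ 0.5158 -0.0603  0.1329]
[ 0.5147 -0.0611  0.1329]
dir 28.02867220869944 0.21027836760852964
scene [ 0.499  -0.1663  0.014 ]
scene [0.7148 0.1363 0.014 ]
side [0.7073 0.1397 0.014 ]
side [ 0.417  -0.0117  0.014 ]
side [ 0.7873 -0.0059  0.014 ]
```

Everything agrees. Boss top is at (0.515,-0.0605,0.133), the slide direction is about 28°, and the bed-corner estimate of the axis is within 2 mm. Next is the approach.

```bash
cat >> h.py <<'E'
from scipy.spatial.transform import Rotation as Ro
def R(s): return Ro.from_euler("xyz",s["orientation"],degrees=True).as_matrix()
def togo(p,s=None,Rt=None):
    s=s or env.sense();r=R(s)
    print("tool axes\n",r.T,"\nshift mm",r.T@(np.array(p)-s["position"])*1e3)
    x,y=r[:,0],r[:,1]
    print("J6",s["joint_positions"][5],"J1",s["joint_positions"][0],"jaw yaw",np.degrees(np.arctan2(y[1],y[0])),"level turn rv(tool)",np.degrees(r.T@np.cross(x,[0,0,-1])))
E
python3 -c "
from h import *
togo([.515,-.0605,.23])"
```

```text
tool axes
 [[-0.0003 -0.001  -1.    ]
 [ 0.3096  0.9509 -0.001 ]
 [ 0.9509 -0.3096  0.    ]] 
shift mm [  26.1855 -447.9055  508.4279]
J6 90.0007952409315 J1 71.96352883037878 jaw yaw 71.96273358903821 level turn rv(tool) [-0.      0.0006  0.0581]
```

```bash
python3 -m inch '[{"y":-30,"z":34},{"y":-30,"z":34},{"y":-30,"z":34},{"y":-30,"z":34},{"y":-30,"z":34}]' && python3 -m inch '[{"y":-30,"z":34},{"y":-30,"z":34},{"y":-30,"z":34},{"y":-30,"z":34},{"y":-30,"z":34}]' && python3 -m inch '[{"y":-30,"z":34},{"y":-30,"z":34},{"y":-30,"z":34},{"y":-30,"z":34},{"y":-28,"z":32}]'
python3 - <<'E'
from h import *
togo([.515,-.0605,.23])
s=env.sense();i=env.camera_info("wrist");im=env.camera("wrist");print(s["position"],i["T"],s["clock"],s["force"])
cv2.imwrite("pics/w1.png",im[:,:,::-1])
for nm,p in (("boss",[.5151,-.0605,.1329]),("dial",[.7007,.0383,.0842])):
    q=np.linalg.inv(i["T"])@[*p,1];q=i["intrinsics"]@[q[0],-q[1],-q[2]];print(nm,q[:2]/q[2])
E
```

```text
tool axes
 [[-0.0003 -0.001  -1.    ]
 [ 0.3096  0.9509 -0.001 ]
 [ 0.9509 -0.3096  0.    ]] 
shift mm [  26.1855 -447.9055  508.4279]
J6 90.0007952409315 J1 71.96352883037878 jaw yaw 71.96273358903821 level turn rv(tool) [-0.      0.0006  0.0581]
[0.1703 0.5228 0.2557] [[ 0.31   -0.9165 -0.2527  0.1057]
 [ 0.9507  0.2984  0.084   0.5441]
 [-0.0015 -0.2663  0.9639  0.3732]
 [ 0.      0.      0.      1.    ]] 0.15 [ 0.66    0.3368 -0.6952]
boss [-118.4853  598.0225]
dial [ 52.5726 610.7271]validation failed for argument at $[0]...
```

View pics/w1.png

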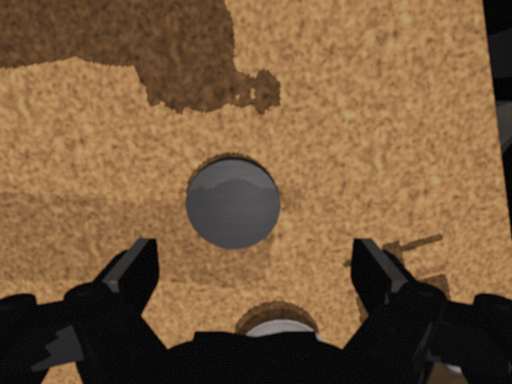

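The picture is the same as before because the call was refused: every row needs all its keys.

```bash
python3 -m inch '[{"fingers":-1,"x":0,"y":-30,"z":34,"wx":0,"wy":0,"wz":0},{"fingers":-1,"x":0,"y":-30,"z":34,"wx":0,"wy":0,"wz":0},{"fingers":-1,"x":0,"y":-30,"z":34,"wx":0,"wy":0,"wz":0},{"fingers":-1,"x":0,"y":-30,"z":34,"wx":0,"wy":0,"wz":0},{"fingers":-1,"x":0,"y":-30,"z":34,"wx":0,"wy":0,"wz":0}]' && python3 -m inch '[{"fingers":-1,"x":0,"y":-30,"z":34,"wx":0,"wy":0,"wz":0},{"fingers":-1,"x":0,"y":-30,"z":34,"wx":0,"wy":0,"wz":0},{"fingers":-1,"x":0,"y":-30,"z":34,"wx":0,"wy":0,"wz":0},{"fingers":-1,"x":0,"y":-30,"z":34,"wx":0,"wy":0,"wz":0},{"fingers":-1,"x":0,"y":-30,"z":34,"wx":0,"wy":0,"wz":0}]' && python3 -m inch '[{"fingers":-1,"x":0,"y":-30,"z":34,"wx":0,"wy":0,"wz":0},{"fingers":-1,"x":0,"y":-30,"z":34,"wx":0,"wy":0,"wz":0},{"fingers":-1,"x":0,"y":-30,"z":34,"wx":0,"wy":0,"wz":0},{"fingers":-1,"x":0,"y":-30,"z":34,"wx":0,"wy":0,"wz":0},{"fingers":-1,"x":0,"y":-28,"z":32,"wx":0,"wy":0,"wz":0}]'
python3 - <<'E'
from h import *
togo([.515,-.0605,.23])
s=env.sense();i=env.camera_info("wrist");im=env.camera("wrist");print(s["position"],i["T"],s["clock"],s["force"])
cv2.imwrite("pics/w2.png",im[:,:,::-1])
for nm,p in (("boss",[.5151,-.0605,.1329]),("dial",[.7007,.0383,.0842])):
    q=np.linalg.inv(i["T"])@[*p,1];q=i["intrinsics"]@[q[0],-q[1],-q[2]];print(nm,q[:2]/q[2])
E
```

```text
clock: 0.7
position: [0.2859, 0.3261, 0.2562]
orientation: [39.7, 90.0, 21.7]
force: [1.0, 1.0, -0.2]
opening: 1.002
clock: 1.2
position: [0.4012, 0.1306, 0.2564]
orientation: [38.8, 90.0, 20.8]
force: [1.5, 0.8, 1.3]
opening: 0.998
clock: 1.7
position: [0.5152, -0.0624, 0.2561]
orientation: [47.8, 90.0, 29.7]
force: [0.6, 1.7, 0.1]
opening: 0.999
tool axes
 [[ 0.0001  0.0001 -1.    ]
 [ 0.3102  0.9507  0.0001]
 [ 0.9507 -0.3102  0.0001]] 
shift mm [26.1453  1.6971 -0.8113]
J6 11.167970701973982 J1 -6.903409658890712 jaw yaw 71.92861993172214 level turn rv(tool) [ 0.      0.0039 -0.0043]
[ 0.5152 -0.0624  0.2561] [[ 0.3106 -0.9162 -0.2531  0.4506]
 [ 0.9505  0.2992  0.0832 -0.0412]
 [-0.0005 -0.2664  0.9639  0.3736]
 [ 0.      0.      0.      1.    ]] 1.7 [0.6268 1.673  0.0957]
boss [256.7495 189.2199]
dial [401.4016 311.1541]
```

View pics/w2.png

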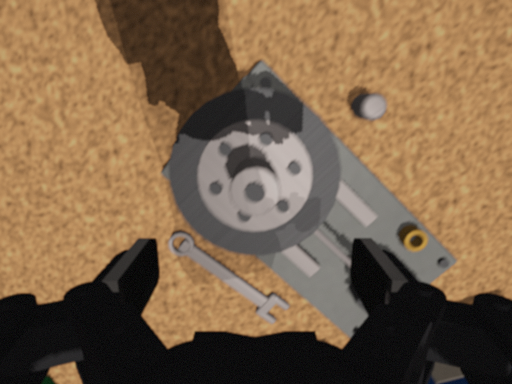

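The wrist view shows the boss top at about (255,190), the pulley, the spanner, and the bush at (415,240). Next I'll refine the boss centre with a circle fit.

```bash
python3 - <<'E'
from h import *
im=cv2.imread("pics/w2.png");g=cv2.GaussianBlur(cv2.cvtColor(im,6),(3,3),0)
c=im[140:240,205:305];cv2.imwrite("pics/w2z.png",cv2.resize(c,None,fx=6,fy=6,interpolation=2))
m=cv2.HoughCircles(g[140:240,205:305],cv2.HOUGH_GRADIENT,1,10,param1=80,param2=10,minRadius=18,maxRadius=32)
print(m[0][:5]+[205,140,0])
B=[(254.5,191)]
for uv in B: print(plane("wrist",uv,.1329))
print(tri([ray("scene",(190.8,152.9)),ray("side",(312.8,122.5)),ray("wrist",B[0])]))
E
```

```text
[[256.5 195.5  29.1]
 [245.5 164.5  19.9]
 [269.5 195.5  31.4]
 [232.5 196.5  26.8]
 [256.5 178.5  22. ]]
[ 0.5178 -0.0667  0.1329]
(array([ 0.5162, -0.063 ,  0.1331]), [np.float64(0.0026703542310290485), np.float64(0.0020357741510388713), np.float64(0.003901451169432679)])
```

View pics/w2z.png

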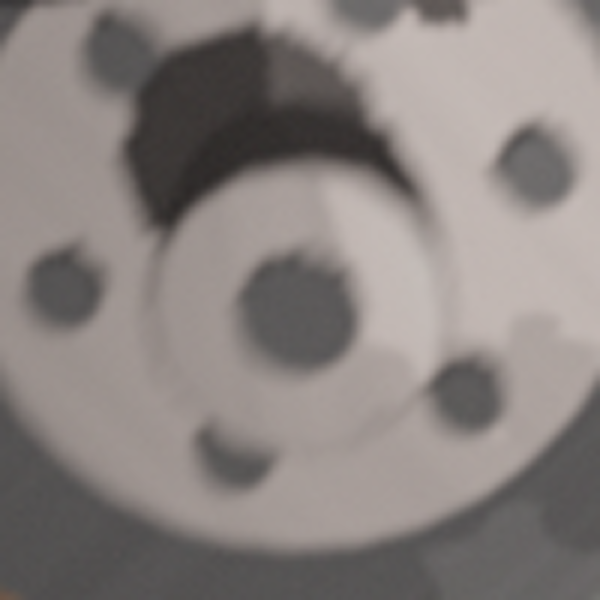

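The wrist camera moved slightly after that picture, since the arm was still settling. I'll retake it now that the arm is at rest, with its own pose.

```bash
python3 - <<'E'
from h import *
i=env.camera_info("wrist");im=env.camera("wrist");print(env.sense()["position"],env.sense()["force"])
cv2.imwrite("pics/w3.png",im[:,:,::-1]);np.save("w3T.npy",i["T"])
cv2.imwrite("pics/w3z.png",cv2.resize(im[140:240,205:305,::-1],None,fx=6,fy=6,interpolation=2))
E
```

```text
[ 0.5161 -0.064   0.2549] [-0.3796  1.1214 -0.5322]
```

View pics/w3z.png

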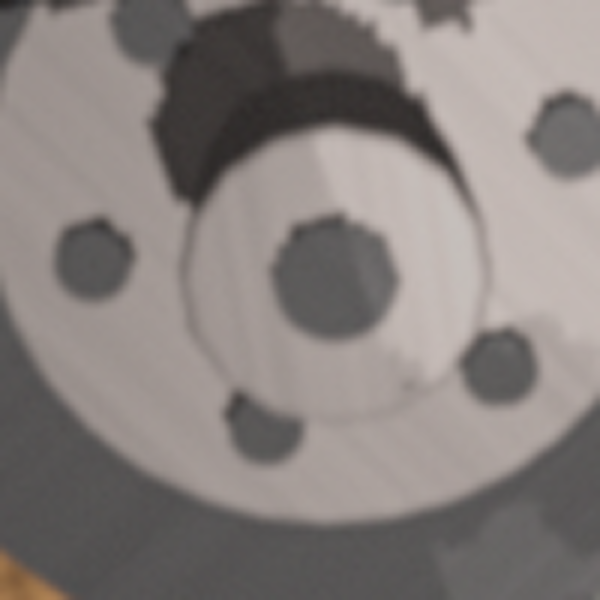

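```bash
python3 - <<'E'
from h import *
i=dict(env.camera_info("wrist"));i["T"]=np.load("w3T.npy")
uv=(260.8,185.1)
print(plane("wrist",uv,.1329,i), env.camera_info("wrist")["T"][:3,3]-i["T"][:3,3])
P=tri([ray("scene",(190.8,152.9)),ray("side",(312.8,122.5)),ray("wrist",uv,i)]);print(P)
togo([P[0][0],P[0][1],.121])
E
```

```text
[ 0.5148 -0.0606  0.1329] [-0.0012  0.0023  0.0001]
(array([ 0.515 , -0.0605,  0.1327]), [np.float64(0.0006415226284883521), np.float64(0.0005590374813831847), np.float64(0.00014966801579990605)])
tool axes
 [[-0.0014 -0.0006 -1.    ]
 [ 0.3135  0.9496 -0.001 ]
 [ 0.9496 -0.3135 -0.0012]] 
shift mm [133.8827   3.0749  -1.9271]
J6 11.224660812952521 J1 -7.045215362895692 jaw yaw 71.73018779509124 level turn rv(tool) [ 0.    -0.066  0.059]
```

All three views agree at (0.515,-0.0605), top at 0.133. The commanded pose should already be there, so I'll descend and check for settling.

```bash
python3 -m inch '[{"fingers":-1,"x":20,"y":0,"z":0,"wx":0,"wy":0,"wz":0},{"fingers":-1,"x":20,"y":0,"z":0,"wx":0,"wy":0,"wz":0},{"fingers":-1,"x":20,"y":0,"z":0,"wx":0,"wy":0,"wz":0},{"fingers":-1,"x":15,"y":0,"z":0,"wx":0,"wy":0,"wz":0},{"fingers":-1,"x":5,"y":0,"z":0,"wx":0,"wy":0,"wz":0}]'; python3 -m inch '[{"fingers":-1,"x":0,"y":0,"z":0,"wx":0,"wy":0,"wz":0},{"fingers":-1,"x":0,"y":0,"z":0,"wx":0,"wy":0,"wz":0},{"fingers":-1,"x":0,"y":0,"z":0,"wx":0,"wy":0,"wz":0},{"fingers":-1,"x":0,"y":0,"z":0,"wx":0,"wy":0,"wz":0},{"fingers":-1,"x":0,"y":0,"z":0,"wx":0,"wy":0,"wz":0}]'; python3 -c "
from h import *
togo([.515,-.0605,.121]);print(env.sense()['force'])"
```

```text
clock: 2.3
position: [0.5139, -0.0599, 0.1747]
orientation: [-170.6, 89.9, 171.4]
force: [-0.9, 0.6, -0.1]
opening: 0.998
clock: 2.8
position: [0.5148, -0.0603, 0.1768]
orientation: [11.8, 90.0, -6.2]
force: [0.1, -0.4, 0.3]
opening: 1.002
tool axes
 [[ 0.0007 -0.0001 -1.    ]
 [ 0.3096  0.9509  0.0001]
 [ 0.9509 -0.3096  0.0007]] 
shift mm [55.7515 -0.1344  0.2098]
J6 11.354415964048448 J1 -6.681223646144667 jaw yaw 71.96436324075948 level turn rv(tool) [-0.      0.0388 -0.0081]
[ 0.1028 -0.3733  0.2833]
```

```bash
python3 -m inch '[{"fingers":-1,"x":15,"y":0,"z":0,"wx":0,"wy":0,"wz":0},{"fingers":-1,"x":15,"y":0,"z":0,"wx":0,"wy":0,"wz":0},{"fingers":-1,"x":13,"y":0,"z":0,"wx":0,"wy":0,"wz":0},{"fingers":-1,"x":8,"y":0,"z":0,"wx":0,"wy":0,"wz":0},{"fingers":-1,"x":4,"y":0,"z":0,"wx":0,"wy":0,"wz":0}]'; python3 -m inch '[{"fingers":-1,"x":0,"y":0,"z":0,"wx":0,"wy":0,"wz":0},{"fingers":-1,"x":0,"y":0,"z":0,"wx":0,"wy":0,"wz":0},{"fingers":-0.3,"x":0,"y":0,"z":0,"wx":0,"wy":0,"wz":0},{"fingers":-0.2,"x":0,"y":0,"z":0,"wx":0,"wy":0,"wz":0},{"fingers":-0.1,"x":0,"y":0,"z":0,"wx":0,"wy":0,"wz":0}]'; python3 -c "
from h import *
togo([.515,-.0605,.121]);print(env.sense()['force'])
cv2.imwrite('pics/s2.png',env.camera('scene')[:,:,::-1])"
```

```text
clock: 3.3
position: [0.514, -0.0602, 0.1197]
orientation: [-168.1, 89.9, 173.9]
force: [-0.4, 0.2, 0.2]
opening: 1.001
clock: 3.8
position: [0.5148, -0.0603, 0.1216]
orientation: [15.4, 90.0, -2.6]
force: [0.6, -0.1, 0.1]
opening: 0.553
tool axes
 [[ 0.0005 -0.     -1.    ]
 [ 0.3096  0.9509  0.0001]
 [ 0.9509 -0.3096  0.0004]] 
shift mm [ 0.5791 -0.1028  0.2906]
J6 11.352001587077028 J1 -6.683645117622686 jaw yaw 71.96435533048364 level turn rv(tool) [ 0.      0.0258 -0.0071]
[ 0.6248 -0.1301  0.1358]
```

View pics/s2.png

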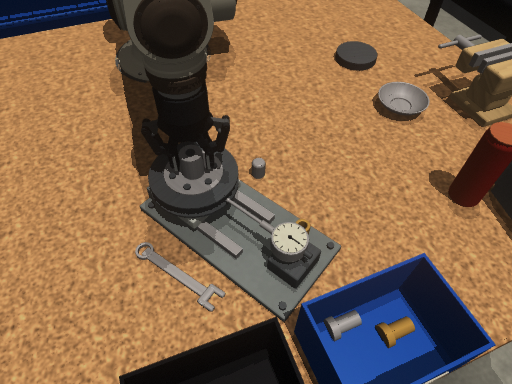

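The fingers straddle the boss (scene about (192,160)), and the dial at (290,238) is unobstructed. Next I close.

```bash
python3 -m inch '[{"fingers":-0.05,"x":0,"y":0,"z":0,"wx":0,"wy":0,"wz":0},{"fingers":0.0,"x":0,"y":0,"z":0,"wx":0,"wy":0,"wz":0},{"fingers":0.1,"x":0,"y":0,"z":0,"wx":0,"wy":0,"wz":0},{"fingers":0.3,"x":0,"y":0,"z":0,"wx":0,"wy":0,"wz":0},{"fingers":1,"x":0,"y":0,"z":0,"wx":0,"wy":0,"wz":0}]';  python3 -m inch '[{"fingers":1,"x":0,"y":0,"z":0,"wx":0,"wy":0,"wz":0},{"fingers":1,"x":0,"y":0,"z":0,"wx":0,"wy":0,"wz":0},{"fingers":1,"x":0,"y":0,"z":0,"wx":0,"wy":0,"wz":0},{"fingers":1,"x":0,"y":0,"z":0,"wx":0,"wy":0,"wz":0},{"fingers":1,"x":0,"y":0,"z":0,"wx":0,"wy":0,"wz":0}]'; python3 -c "
from h import *
s=env.sense();print(s['position'],s['force'],s['torque'],s['opening'])
cv2.imwrite('pics/s3.png',env.camera('scene')[:,:,::-1])
s=env.sense();print(s['position'],s['force'],s['torque'],s['opening'])"
```

```text
clock: 4.35
position: [0.5149, -0.0606, 0.1217]
orientation: [-14.1, 89.9, -32.2]
force: [1.4, -2.8, 2.6]
opening: 0.454
clock: 4.85
position: [0.5149, -0.0605, 0.1216]
orientation: [-14.6, 89.9, -32.6]
force: [2.7, -4.5, 5.3]
opening: 0.456
[ 0.5149 -0.0605  0.1216] [ 2.7045 -4.5347  5.3249] [-0.9275 -0.4214  0.074 ] 0.456335091214741
[ 0.5149 -0.0605  0.1216] [ 2.537  -4.8272  4.487 ] [-0.9698 -0.3941  0.0567] 0.45661210475954006
```

The grip is on at opening 0.456, about 39 mm. There is a side load of about 5 N across the slide, which I'll relieve by 0.3 mm. First, a needle reader.

```bash
cat >> h.py <<'E'
u=np.array([.883,.469,0]);v=np.array([-.469,.883,0])
C0=dict(scene=(290,237.4),side=(175.9,182.5))
def needle(im,n):
    # rectify the face onto its level plane (0.2 mm/px), find needle by darkness centroid
    i=env.camera_info(n);c=plane(n,C0[n],.0842,i);Ti=np.linalg.inv(i["T"])
    g=np.mgrid[-24:24.1:.3,-24:24.1:.3];X=c[0]+g[1]/1e3;Y=c[1]+g[0]/1e3
    q=np.stack([X,Y,np.full_like(X,.0842),np.ones_like(X)],-1)@Ti.T
    K=i["intrinsics"];U=K[0,0]*q[...,0]/-q[...,2]+K[0,2];V=-K[1,1]*q[...,1]/-q[...,2]+K[1,2]
    r=cv2.remap(cv2.cvtColor(np.ascontiguousarray(im),cv2.COLOR_RGB2GRAY),U.astype(np.float32),V.astype(np.float32),cv2.INTER_CUBIC).astype(float)
    rad=np.hypot(g[0],g[1]);m=(rad>5)&(rad<14)
    w=np.clip(np.median(r[m])*.85-r,0,None)*m
    return np.degrees(np.arctan2((w*g[0]).sum(),(w*g[1]).sum())),r
def state(t=""):
    s=env.sense();f=s["force"];y=R(s)[:,1]
    p=s["position"]
    print(t,"t",round(s["clock"],2),"slide",round(1e3*(p[:2]-[.5149,-.0605])@u[:2],2),"lat",round(1e3*(p[:2]-[.5149,-.0605])@v[:2],2),"Fu %.1f Fv %.1f Fz %.1f Mz %.2f"%(f@u,f@v,f[2],s["torque"][2]),"jaw %.2f"%np.degrees(np.arctan2(y[1],y[0])),"J6 %.1f"%s["joint_positions"][5],"open %.3f"%s["opening"])
def look(k=""):
    state()
    for n in ("scene","side"):
        im=env.camera(n);a,r=needle(im,n);print(n,"needle %.1f"%a)
        if k: cv2.imwrite(f"pics/{k}_{n}.png",im[:,:,::-1]);cv2.imwrite(f"pics/{k}_{n}r.png",np.clip(cv2.resize(r[::-1],None,fx=2,fy=2),0,255))
    state()
E
python3 -c "
from h import *
for a in ('scene','side'):
  im=cv2.imread(f'pics/{a}0.png')[:,:,::-1];n,r=needle(im,a);print(a,n);cv2.imwrite(f'pics/r_{a}.png',np.clip(cv2.resize(r[::-1],None,fx=2,fy=2),0,255))
cv2.imwrite('pics/rr.png',np.hstack([cv2.imread('pics/r_scene.png'),cv2.imread('pics/r_side.png')]))
"
python3 -m inch '[{"fingers":1,"x":-0.2,"y":-0.2,"z":0.2,"wx":0,"wy":0,"wz":0},{"fingers":1,"x":0,"y":0,"z":0,"wx":0,"wy":0,"wz":0},{"fingers":1,"x":0,"y":0,"z":0,"wx":0,"wy":0,"wz":0},{"fingers":1,"x":0,"y":0,"z":0,"wx":0,"wy":0,"wz":0},{"fingers":1,"x":0,"y":0,"z":0,"wx":0,"wy":0,"wz":0}]'
python3 -c "
from h import *
look('n0')"
```

```text
scene 35.034374294145614
side 15.7796537592101
clock: 5.4
position: [0.5149, -0.0606, 0.1216]
orientation: [2.0, 90.0, -16.1]
force: [2.0, -2.9, 5.2]
opening: 0.457
 t 5.4 slide -0.08 lat -0.07 Fu 0.4 Fv -3.5 Fz 5.2 Mz -0.06 jaw 71.96 J6 11.3 open 0.457
scene needle 35.0
side needle 16.1
 t 5.5 slide -0.09 lat -0.04 Fu 0.6 Fv -4.5 Fz 4.4 Mz 0.01 jaw 71.96 J6 11.3 open 0.455[ WARN:0@0.053] global loadsave.cpp:1063 imwrite_ Unsupported depth image for selected encoder is fallbacked to CV_8U.
[ WARN:0@1.422] global loadsave.cpp:1063 imwrite_ Unsupported depth image for selected encoder is fallbacked to CV_8U.
```

View pics/rr.png

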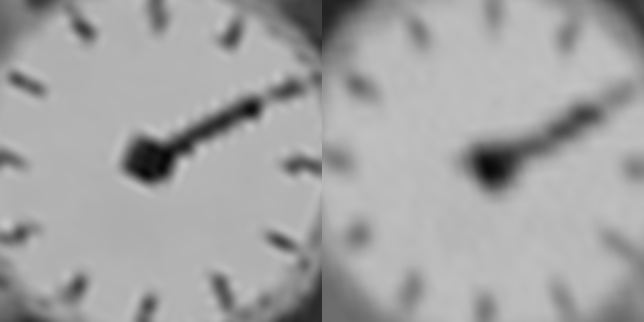

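The rectified face shows the needle clearly, pointing about 28° at zero. My hub centre is about 1.5 mm off, so I'll correct it.

```bash
python3 - <<'E'
s=open('h.py').read()
s=s.replace("c=plane(n,C0[n],.0842,i)","c=plane(n,C0[n],.0842,i)+OFF[n]").replace("def needle","OFF=dict(scene=np.array([-.0016,0,0]),side=np.array([.0013,-.0006,0]))\ndef needle").replace(",np.clip(cv2.resize(r[::-1],None,fx=2,fy=2),0,255)",",np.clip(cv2.resize(r[::-1],None,fx=2,fy=2),0,255).astype(np.uint8)")
open('h.py','w').write(s)
E
python3 -c "
from h import *
for k in ('scene0','n0_scene','side0','n0_side'):
  a='scene' if 'scene' in k else 'side'
  im=cv2.imread(f'pics/{k}.png')[:,:,::-1];n,r=needle(im,a);print(k,n);cv2.imwrite(f'pics/r_{a}.png',np.clip(cv2.resize(r[::-1],None,fx=2,fy=2),0,255).astype(np.uint8))
cv2.imwrite('pics/rr2.png',np.hstack([cv2.imread('pics/r_scene.png'),cv2.imread('pics/r_side.png')]))
"
```

```text
scene0 28.562513298626836
n0_scene 28.544832751204325
side0 25.144911792471245
n0_side 25.227381859096702
```

View pics/rr2.png

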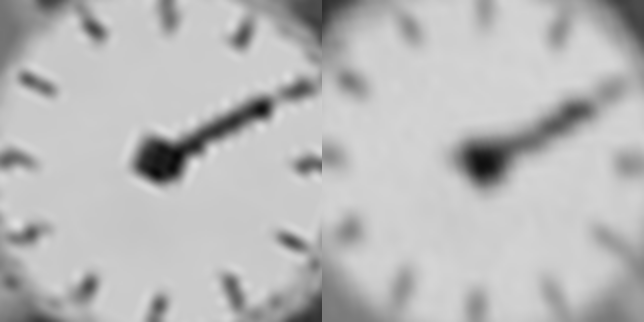

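The needle reading repeats to 0.02°, zero at 28.55. Next I slide 8 mm forward.

```bash
python3 -m inch '[{"fingers":1,"x":0,"y":1.0,"z":1.2,"wx":0,"wy":0,"wz":0},{"fingers":1,"x":0,"y":1.1,"z":1.2,"wx":0,"wy":0,"wz":0},{"fingers":1,"x":0,"y":1.1,"z":1.2,"wx":0,"wy":0,"wz":0},{"fingers":1,"x":0,"y":1.1,"z":1.1,"wx":0,"wy":0,"wz":0},{"fingers":1,"x":0,"y":1.1,"z":1.1,"wx":0,"wy":0,"wz":0}]'
python3 -m inch '[{"fingers":1,"x":0,"y":0.3,"z":0.3,"wx":0,"wy":0,"wz":0},{"fingers":1,"x":0,"y":0,"z":0,"wx":0,"wy":0,"wz":0},{"fingers":1,"x":0,"y":0,"z":0,"wx":0,"wy":0,"wz":0},{"fingers":1,"x":0,"y":0,"z":0,"wx":0,"wy":0,"wz":0},{"fingers":1,"x":0,"y":0,"z":0,"wx":0,"wy":0,"wz":0}]'
python3 -c "
from h import *
look('n1')"
```

```text
clock: 6.0
position: [0.5217, -0.057, 0.1216]
orientation: [157.7, 90.0, 139.7]
force: [-0.1, -2.3, 6.8]
opening: 0.454
clock: 6.5
position: [0.5222, -0.0567, 0.1216]
orientation: [115.0, 90.0, 97.0]
force: [1.2, -1.9, 6.4]
opening: 0.456
 t 6.5 slide 8.27 lat -0.05 Fu 0.2 Fv -2.3 Fz 6.4 Mz -0.04 jaw 71.98 J6 11.8 open 0.456
scene needle 28.5
side needle 25.1
 t 6.6 slide 8.25 lat -0.06 Fu 1.0 Fv -1.5 Fz 6.4 Mz -0.01 jaw 71.98 J6 11.8 open 0.457
```

```bash
python3 -m inch '[{"fingers":1,"x":0,"y":0.7,"z":0.7,"wx":0,"wy":0,"wz":0},{"fingers":1,"x":0,"y":0.7,"z":0.7,"wx":0,"wy":0,"wz":0},{"fingers":1,"x":0,"y":0,"z":0,"wx":0,"wy":0,"wz":0},{"fingers":1,"x":0,"y":0,"z":0,"wx":0,"wy":0,"wz":0},{"fingers":1,"x":0,"y":0,"z":0,"wx":0,"wy":0,"wz":0}]'
python3 -c "
from h import *
look()"
python3 -m inch '[{"fingers":1,"x":0,"y":0.7,"z":0.7,"wx":0,"wy":0,"wz":0},{"fingers":1,"x":0,"y":0.4,"z":0.4,"wx":0,"wy":0,"wz":0},{"fingers":1,"x":0,"y":0,"z":0,"wx":0,"wy":0,"wz":0},{"fingers":1,"x":0,"y":0,"z":0,"wx":0,"wy":0,"wz":0},{"fingers":1,"x":0,"y":0,"z":0,"wx":0,"wy":0,"wz":0}]'
python3 -c "
from h import *
look()"
```

```text
clock: 7.1
position: [0.5236, -0.0559, 0.1216]
orientation: [172.0, 89.9, 153.9]
force: [-0.8, -2.2, 7.5]
opening: 0.456
 t 7.1 slide 9.83 lat -0.03 Fu -1.7 Fv -1.6 Fz 7.5 Mz 0.03 jaw 71.97 J6 11.9 open 0.456
scene needle 7.6
side needle 6.3
 t 7.2 slide 9.86 lat -0.02 Fu -2.5 Fv -1.0 Fz 8.1 Mz -0.02 jaw 71.97 J6 11.9 open 0.450
clock: 7.7
position: [0.5248, -0.0553, 0.1216]
orientation: [-173.5, 89.9, 168.5]
force: [-2.8, -2.3, 7.8]
opening: 0.459
 t 7.7 slide 11.14 lat -0.04 Fu -3.6 Fv -0.7 Fz 7.8 Mz 0.02 jaw 71.96 J6 12.0 open 0.459
scene needle -15.9
side needle -19.1
 t 7.8 slide 11.12 lat -0.05 Fu -3.7 Fv -1.1 Fz 7.9 Mz -0.02 jaw 71.96 J6 12.0 open 0.455
```

Contact came at about 8.8 mm, and the plunger is now in 2.2 mm (4.3 N). I'll ease back 1 mm so the peak stays near 9 N, then turn anticlockwise (negative wx) 10° at a time.

```bash
python3 -m inch '[{"fingers":1,"x":0,"y":-0.4,"z":-0.4,"wx":0,"wy":0,"wz":0},{"fingers":1,"x":0,"y":-0.3,"z":-0.3,"wx":0,"wy":0,"wz":0},{"fingers":1,"x":0,"y":0,"z":0,"wx":0,"wy":0,"wz":0},{"fingers":1,"x":0,"y":0,"z":0,"wx":0,"wy":0,"wz":0},{"fingers":1,"x":0,"y":0,"z":0,"wx":0,"wy":0,"wz":0}]'
python3 -c "
from h import *
look()"
python3 -m inch '[{"fingers":1,"x":0,"y":0,"z":0,"wx":-1,"wy":0,"wz":0},{"fingers":1,"x":0,"y":0,"z":0,"wx":-2,"wy":0,"wz":0},{"fingers":1,"x":0,"y":0,"z":0,"wx":-2,"wy":0,"wz":0},{"fingers":1,"x":0,"y":0,"z":0,"wx":-2,"wy":0,"wz":0},{"fingers":1,"x":0,"y":0,"z":0,"wx":-2,"wy":0,"wz":0}]'
python3 -c "
from h import *
look()"
```

```text
clock: 8.3
position: [0.524, -0.0557, 0.1216]
orientation: [-175.9, 89.9, 166.0]
force: [-2.0, -3.2, 7.0]
opening: 0.453
 t 8.3 slide 10.22 lat -0.05 Fu -3.2 Fv -1.9 Fz 7.0 Mz 0.00 jaw 71.96 J6 12.0 open 0.453
scene needle 0.4
side needle -3.2
 t 8.4 slide 10.22 lat -0.03 Fu -4.3 Fv -1.3 Fz 7.5 Mz 0.00 jaw 71.97 J6 12.0 open 0.457
clock: 8.9
position: [0.5239, -0.0559, 0.1216]
orientation: [-169.0, 89.9, -178.0]
force: [-2.0, -3.9, 7.5]
opening: 0.457
 t 8.9 slide 10.12 lat -0.19 Fu -3.5 Fv -2.5 Fz 7.5 Mz -0.25 jaw 81.02 J6 2.9 open 0.457
scene needle 0.2
side needle -3.5
 t 9.0 slide 10.14 lat -0.17 Fu -4.2 Fv -2.1 Fz 7.9 Mz 0.20 jaw 81.03 J6 2.9 open 0.451
```

```bash
python3 -m inch '[{"fingers":1,"x":0,"y":0,"z":0,"wx":-2,"wy":0,"wz":0},{"fingers":1,"x":0,"y":0,"z":0,"wx":-2,"wy":0,"wz":0},{"fingers":1,"x":0,"y":0,"z":0,"wx":-2,"wy":0,"wz":0},{"fingers":1,"x":0,"y":0,"z":0,"wx":-2,"wy":0,"wz":0},{"fingers":1,"x":0,"y":0,"z":0,"wx":-2,"wy":0,"wz":0}]' >/dev/null
python3 -c "
from h import *
look('r1')"
python3 -m inch '[{"fingers":1,"x":0,"y":0,"z":0,"wx":-2,"wy":0,"wz":0},{"fingers":1,"x":0,"y":0,"z":0,"wx":-2,"wy":0,"wz":0},{"fingers":1,"x":0,"y":0,"z":0,"wx":-2,"wy":0,"wz":0},{"fingers":1,"x":0,"y":0,"z":0,"wx":-2,"wy":0,"wz":0},{"fingers":1,"x":0,"y":0,"z":0,"wx":-2,"wy":0,"wz":0}]'>/dev/null
python3 -c "
from h import *
look('r2')"
```

```text
t 9.5 slide 10.11 lat -0.35 Fu -4.4 Fv -2.9 Fz 7.3 Mz -0.27 jaw 91.01 J6 -7.1 open 0.454
scene needle -0.9
side needle -4.3
 t 9.6 slide 10.11 lat -0.36 Fu -3.6 Fv -3.5 Fz 7.6 Mz 0.17 jaw 91.02 J6 -7.1 open 0.451
 t 10.1 slide 10.12 lat -0.54 Fu -3.5 Fv -4.5 Fz 7.4 Mz -0.29 jaw 101.00 J6 -17.1 open 0.454
scene needle -2.6
side needle -7.0
 t 10.2 slide 10.11 lat -0.54 Fu -3.9 Fv -4.8 Fz 6.7 Mz 0.06 jaw 101.00 J6 -17.1 open 0.453
```

View pics/r2_scene.png

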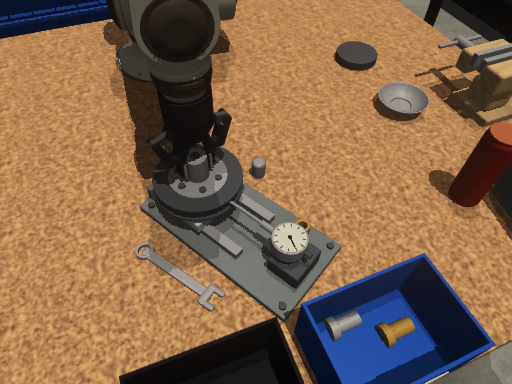

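The gripper and boss are turning together with the bolts, and the needle is starting to rise. I'll continue.

```bash
python3 -m inch '[{"fingers":1,"x":0,"y":0,"z":0,"wx":-2,"wy":0,"wz":0},{"fingers":1,"x":0,"y":0,"z":0,"wx":-2,"wy":0,"wz":0},{"fingers":1,"x":0,"y":0,"z":0,"wx":-2,"wy":0,"wz":0},{"fingers":1,"x":0,"y":0,"z":0,"wx":-2,"wy":0,"wz":0},{"fingers":1,"x":0,"y":0,"z":0,"wx":-2,"wy":0,"wz":0}]' >/dev/null
python3 -c "
from h import *
look('r3')"
python3 -m inch '[{"fingers":1,"x":0,"y":0,"z":0,"wx":-2,"wy":0,"wz":0},{"fingers":1,"x":0,"y":0,"z":0,"wx":-2,"wy":0,"wz":0},{"fingers":1,"x":0,"y":0,"z":0,"wx":-2,"wy":0,"wz":0},{"fingers":1,"x":0,"y":0,"z":0,"wx":-2,"wy":0,"wz":0},{"fingers":1,"x":0,"y":0,"z":0,"wx":-2,"wy":0,"wz":0}]'>/dev/null
python3 -c "
from h import *
look('r4')"
```

```text
t 10.7 slide 9.98 lat -0.76 Fu -4.7 Fv -6.2 Fz 6.8 Mz -0.49 jaw 110.97 J6 -27.1 open 0.456
scene needle -33.8
side needle -39.3
 t 10.8 slide 9.92 lat -0.76 Fu -4.8 Fv -5.6 Fz 7.4 Mz -0.06 jaw 110.97 J6 -27.1 open 0.454
 t 11.3 slide 9.66 lat -0.96 Fu -6.4 Fv -7.2 Fz 8.1 Mz -0.57 jaw 120.95 J6 -37.1 open 0.452
scene needle -57.2
side needle -63.4
 t 11.4 slide 9.63 lat -0.94 Fu -6.0 Fv -6.8 Fz 7.1 Mz 0.01 jaw 120.96 J6 -37.1 open 0.459
```

The swelling has been rising since a jaw angle of about 101°. I'll use finer 5° steps from here and relieve the side load.

```bash
python3 -m inch '[{"fingers":1,"x":0,"y":-0.1,"z":0,"wx":-1,"wy":0,"wz":0},{"fingers":1,"x":0,"y":-0.1,"z":0,"wx":-1,"wy":0,"wz":0},{"fingers":1,"x":0,"y":-0.1,"z":0,"wx":-1,"wy":0,"wz":0},{"fingers":1,"x":0,"y":-0.1,"z":0,"wx":-1,"wy":0,"wz":0},{"fingers":1,"x":0,"y":-0.1,"z":0,"wx":-1,"wy":0,"wz":0}]' >/dev/null
python3 -c "
from h import *
look('r5')"
python3 -m inch '[{"fingers":1,"x":0,"y":0,"z":0,"wx":-1,"wy":0,"wz":0},{"fingers":1,"x":0,"y":0,"z":0,"wx":-1,"wy":0,"wz":0},{"fingers":1,"x":0,"y":0,"z":0,"wx":-1,"wy":0,"wz":0},{"fingers":1,"x":0,"y":0,"z":0,"wx":-1,"wy":0,"wz":0},{"fingers":1,"x":0,"y":0,"z":0,"wx":-1,"wy":0,"wz":0}]'>/dev/null
python3 -c "
from h import *
look('r6')"
python3 -m inch '[{"fingers":1,"x":0,"y":0,"z":0,"wx":-1,"wy":0,"wz":0},{"fingers":1,"x":0,"y":0,"z":0,"wx":-1,"wy":0,"wz":0},{"fingers":1,"x":0,"y":0,"z":0,"wx":-1,"wy":0,"wz":0},{"fingers":1,"x":0,"y":0,"z":0,"wx":-1,"wy":0,"wz":0},{"fingers":1,"x":0,"y":0,"z":0,"wx":-1,"wy":0,"wz":0}]'>/dev/null
python3 -c "
from h import *
look('r7')"
```

```text
t 11.9 slide 9.6 lat -1.12 Fu -6.6 Fv -3.7 Fz 8.5 Mz -0.42 jaw 125.92 J6 -42.1 open 0.454
scene needle -65.4
side needle -69.2
 t 12.0 slide 9.59 lat -1.1 Fu -6.5 Fv -4.5 Fz 8.5 Mz -0.17 jaw 125.93 J6 -42.1 open 0.455
 t 12.5 slide 9.58 lat -1.2 Fu -8.3 Fv -4.9 Fz 7.8 Mz -0.45 jaw 130.92 J6 -47.1 open 0.452
scene needle -67.1
side needle -70.2
 t 12.6 slide 9.59 lat -1.21 Fu -7.9 Fv -5.2 Fz 7.5 Mz -0.25 jaw 130.92 J6 -47.1 open 0.455
 t 13.1 slide 9.59 lat -1.29 Fu -8.1 Fv -5.7 Fz 7.8 Mz -0.42 jaw 135.92 J6 -52.1 open 0.454
scene needle -65.4
side needle -68.5
 t 13.2 slide 9.6 lat -1.31 Fu -8.5 Fv -6.7 Fz 8.1 Mz -0.16 jaw 135.93 J6 -52.1 open 0.455
```

The peak is near a jaw angle of 131°. I'll carry on through the falling side.

```bash
python3 -m inch '[{"fingers":1,"x":0,"y":-0.08,"z":-0.04,"wx":-1.5,"wy":0,"wz":0},{"fingers":1,"x":0,"y":-0.08,"z":-0.04,"wx":-1.5,"wy":0,"wz":0},{"fingers":1,"x":0,"y":-0.08,"z":-0.04,"wx":-1.5,"wy":0,"wz":0},{"fingers":1,"x":0,"y":-0.08,"z":-0.04,"wx":-1.5,"wy":0,"wz":0},{"fingers":1,"x":0,"y":-0.08,"z":-0.04,"wx":-1.5,"wy":0,"wz":0}]' >/dev/null
python3 -c "
from h import *
look('r8')"
python3 -m inch '[{"fingers":1,"x":0,"y":0,"z":0,"wx":-1.5,"wy":0,"wz":0},{"fingers":1,"x":0,"y":0,"z":0,"wx":-1.5,"wy":0,"wz":0},{"fingers":1,"x":0,"y":0,"z":0,"wx":-1.5,"wy":0,"wz":0},{"fingers":1,"x":0,"y":0,"z":0,"wx":-1.5,"wy":0,"wz":0},{"fingers":1,"x":0,"y":0,"z":0,"wx":-1.5,"wy":0,"wz":0}]'>/dev/null
python3 -c "
from h import *
look('r9')"
python3 -m inch '[{"fingers":1,"x":0,"y":0,"z":0,"wx":-1.5,"wy":0,"wz":0},{"fingers":1,"x":0,"y":0,"z":0,"wx":-1.5,"wy":0,"wz":0},{"fingers":1,"x":0,"y":0,"z":0,"wx":-1.5,"wy":0,"wz":0},{"fingers":1,"x":0,"y":0,"z":0,"wx":-1.5,"wy":0,"wz":0},{"fingers":1,"x":0,"y":0,"z":0,"wx":-1.5,"wy":0,"wz":0}]'>/dev/null
python3 -c "
from h import *
look('r10')"
python3 -m inch '[{"fingers":1,"x":0,"y":0,"z":0,"wx":-1.5,"wy":0,"wz":0},{"fingers":1,"x":0,"y":0,"z":0,"wx":-1.5,"wy":0,"wz":0},{"fingers":1,"x":0,"y":0,"z":0,"wx":-1.5,"wy":0,"wz":0},{"fingers":1,"x":0,"y":0,"z":0,"wx":-1.5,"wy":0,"wz":0},{"fingers":1,"x":0,"y":0,"z":0,"wx":-1.5,"wy":0,"wz":0}]'>/dev/null
python3 -c "
from h import *
look('r11')"
```

```text
t 13.7 slide 9.66 lat -1.5 Fu -5.9 Fv -3.0 Fz 7.8 Mz -0.41 jaw 143.46 J6 -59.7 open 0.451
scene needle -52.6
side needle -54.6
 t 13.8 slide 9.65 lat -1.47 Fu -7.3 Fv -4.2 Fz 7.7 Mz 0.09 jaw 143.47 J6 -59.7 open 0.455
 t 14.3 slide 9.79 lat -1.61 Fu -5.5 Fv -5.0 Fz 6.7 Mz -0.27 jaw 150.97 J6 -67.2 open 0.452
scene needle -30.0
side needle -31.3
 t 14.4 slide 9.86 lat -1.61 Fu -6.1 Fv -4.4 Fz 7.8 Mz 0.04 jaw 150.97 J6 -67.2 open 0.455
 t 14.9 slide 10.12 lat -1.72 Fu -4.2 Fv -5.2 Fz 7.0 Mz -0.23 jaw 158.47 J6 -74.7 open 0.455
scene needle -0.2
side needle -3.8
 t 15.0 slide 10.17 lat -1.75 Fu -3.4 Fv -5.5 Fz 6.6 Mz 0.06 jaw 158.48 J6 -74.7 open 0.455
 t 15.5 slide 10.29 lat -1.84 Fu -2.8 Fv -7.5 Fz 5.7 Mz -0.26 jaw 165.97 J6 -82.2 open 0.452
scene needle 0.3
side needle -3.3
 t 15.6 slide 10.33 lat -1.85 Fu -3.1 Fv -6.9 Fz 5.8 Mz 0.02 jaw 165.98 J6 -82.2 open 0.453
```

The high spot has come and gone. The TCP drift fits a 1.2 mm grip offset rotating with the boss, with no slip. I'll fit the middle with that corrected for.

```bash
cat > fit.py <<'E'
from h import *
from scipy.optimize import curve_fit
d=np.array([[71.97,10.22,-.04,.4],[81.03,10.14,-.17,.2],[91.02,10.11,-.36,-.9],[101,10.11,-.54,-2.6],[110.97,9.95,-.76,-33.8],[120.96,9.64,-.95,-57.2],[125.93,9.59,-1.11,-65.4],[130.92,9.585,-1.2,-67.1],[135.93,9.595,-1.3,-65.4],[143.47,9.655,-1.48,-52.6],[150.97,9.83,-1.61,-30],[158.48,10.14,-1.73,-.2],[165.98,10.31,-1.84,.3]])
j=np.radians(d[:,0]-28)
# lateral of boss constant: lat_tcp = c - (ex sin + ey cos) -> offset in tool frame
A=np.c_[np.ones(len(j)),np.cos(j),np.sin(j)];k,*_=np.linalg.lstsq(A,d[:,2],rcond=None)
print(k,d[:,2]-A@k)
# boss=tcp+a*y+b*z ; y=(cos j,sin j), z=(sin j,-cos j): lat: a sin - b cos
a,b=-k[2],k[1]
bs=d[:,1]+a*np.cos(j)+b*np.sin(j)
h=(28.55-d[:,3])/20-bs
print("a,b",a,b,"boss slide",bs-bs[0],"\nh",h-h[0])
f=lambda x,c,w,A,B:B+A*np.cos(np.pi*np.clip((x-c)/w,-.5,.5))**2
for w0 in(55,):
  p,cv=curve_fit(f,d[:,0],h,[130,55,4,h[0]]);print(p,np.sqrt(np.diag(cv)));print(h-f(d[:,0],*p))
E
python3 fit.py
```

```text
[-0.9539  1.2469  0.0377] [-0.0097  0.0039 -0.0054  0.0133  0.0039  0.0307 -0.0214 -0.004   0.0019
 -0.0239 -0.0091  0.0047  0.015 ]
a,b -0.03772128869166185 1.2469200665888267 boss slide [ 0.      0.055   0.1455  0.2328  0.1244 -0.1714 -0.2284 -0.2498 -0.2656
 -0.2616 -0.1619  0.0544  0.1141] 
h [ 0.     -0.045  -0.0805 -0.0828  1.5856  3.0514  3.5184  3.6248  3.5556
  2.9116  1.6819 -0.0244 -0.1091]
[131.1716  70.929    3.8924  -9.7684] [0.5469 2.9232 0.1356 0.0963]
[ 0.1173  0.0723  0.0368 -0.1756  0.179   0.0196 -0.0507 -0.1499 -0.0492
  0.1816  0.2072 -0.3933  0.0049]
```

```bash
cat >> fit.py <<'E'
g={"cos":lambda x,c,w,A,B:B+A*np.cos(np.pi*np.clip((x-c)/w,-.5,.5)),"par":lambda x,c,w,A,B:B+A*(1-np.clip(2*(x-c)/w,-1,1)**2),"par2":lambda x,c,w,A,B:B+A*(1-np.clip(2*(x-c)/w,-1,1)**2)**1.4}
for n,q in g.items():
  p,cv=curve_fit(q,d[:,0],h,[131,57,3.7,h[0]]);print(n,p,np.sqrt(np.diag(cv)));print(h-q(d[:,0],*p))
E
python3 fit.py|tail -9
```

```text
cos [131.1528  56.0241   3.7575  -9.7169] [0.188  0.6069 0.0451 0.0299]
[ 0.0658  0.0208 -0.0147 -0.0171  0.0543 -0.0431 -0.0133 -0.0666 -0.0021
  0.0811  0.0812 -0.1029 -0.0433]
par [131.3283  54.5049   3.6989  -9.7146] [0.1014 0.2903 0.0249 0.0167]
[ 0.0635  0.0185 -0.017  -0.0193  0.0144 -0.0486  0.0281 -0.0098  0.0257
  0.0104 -0.0321  0.0118 -0.0456]
par2 [131.0844  59.253    3.778   -9.7269] [0.2823 1.0581 0.0666 0.044 ]
[ 0.0758  0.0309 -0.0047 -0.007   0.071  -0.0479 -0.0247 -0.0772 -0.0058
  0.1003  0.124  -0.2014 -0.0333]
```

The fits agree on the middle at jaw 131.2° ± 0.3. I'll turn back, checking for slip at the same angles.

```bash
python3 -m inch '[{"fingers":1,"x":0,"y":0,"z":0,"wx":1.5,"wy":0,"wz":0},{"fingers":1,"x":0,"y":0,"z":0,"wx":1.5,"wy":0,"wz":0},{"fingers":1,"x":0,"y":0,"z":0,"wx":1.5,"wy":0,"wz":0},{"fingers":1,"x":0,"y":0,"z":0,"wx":1.5,"wy":0,"wz":0},{"fingers":1,"x":0,"y":0,"z":0,"wx":1.5,"wy":0,"wz":0}]' >/dev/null
python3 -m inch '[{"fingers":1,"x":0,"y":0,"z":0,"wx":1.5,"wy":0,"wz":0},{"fingers":1,"x":0,"y":0,"z":0,"wx":1.5,"wy":0,"wz":0},{"fingers":1,"x":0,"y":0,"z":0,"wx":1.5,"wy":0,"wz":0},{"fingers":1,"x":0,"y":0,"z":0,"wx":1.5,"wy":0,"wz":0},{"fingers":1,"x":0,"y":0,"z":0,"wx":1.5,"wy":0,"wz":0}]'>/dev/null
python3 -c "
from h import *
look('b1')"
python3 -m inch '[{"fingers":1,"x":0,"y":0,"z":0,"wx":1.5,"wy":0,"wz":0},{"fingers":1,"x":0,"y":0,"z":0,"wx":1.5,"wy":0,"wz":0},{"fingers":1,"x":0,"y":0,"z":0,"wx":1.5,"wy":0,"wz":0},{"fingers":1,"x":0,"y":0,"z":0,"wx":1.5,"wy":0,"wz":0},{"fingers":1,"x":0,"y":0,"z":0,"wx":1.5,"wy":0,"wz":0}]'>/dev/null
python3 -c "
from h import *
look('b2')"
```

```text
t 16.6 slide 10.14 lat -1.58 Fu -3.7 Fv -4.8 Fz 8.0 Mz 0.44 jaw 150.92 J6 -67.1 open 0.456
scene needle -27.5
side needle -33.8
 t 16.7 slide 10.05 lat -1.6 Fu -3.6 Fv -5.6 Fz 6.4 Mz 0.09 jaw 150.90 J6 -67.1 open 0.455
 t 17.2 slide 9.87 lat -1.45 Fu -6.4 Fv -4.6 Fz 7.8 Mz 0.46 jaw 143.42 J6 -59.6 open 0.460
scene needle -50.8
side needle -55.8
 t 17.3 slide 9.82 lat -1.46 Fu -6.1 Fv -3.9 Fz 8.2 Mz 0.12 jaw 143.41 J6 -59.6 open 0.454
```

On return the readings suggest the pulley lags the gripper by about 1.5°. I'll check that directly from the bolt heads in saved images at the same jaw angle.

```bash
cat > bolts.py <<'E'
from h import *
def polar(k,n,slide=10.0):
    im=cv2.imread(f"pics/{k}_{n}.png")[:,:,::-1];i=env.camera_info(n)
    c=np.array([.515,-.0605])+u[:2]*slide/1e3
    th=np.radians(np.arange(0,360,.25));rr=np.arange(22,46,.5)/1e3
    X=c[0]+rr[:,None]*np.cos(th);Y=c[1]+rr[:,None]*np.sin(th)
    q=np.stack([X,Y,np.full_like(X,.087),np.ones_like(X)],-1)@np.linalg.inv(i["T"]).T;K=i["intrinsics"]
    U=K[0,0]*q[...,0]/-q[...,2]+K[0,2];V=-K[1,1]*q[...,1]/-q[...,2]+K[1,2]
    return cv2.remap(cv2.cvtColor(np.ascontiguousarray(im),cv2.COLOR_RGB2GRAY),U.astype(np.float32),V.astype(np.float32),cv2.INTER_CUBIC)
if __name__=="__main__":
    rows=[polar(k,n) for k,n in (("r9","scene"),("b1","scene"),("r9","side"),("b1","side"))]
    cv2.imwrite("pics/pol.png",np.vstack([cv2.resize(r,(800,120)) for r in rows]))
E
python3 bolts.py
```

```text
(no output)
```

View pics/pol.png

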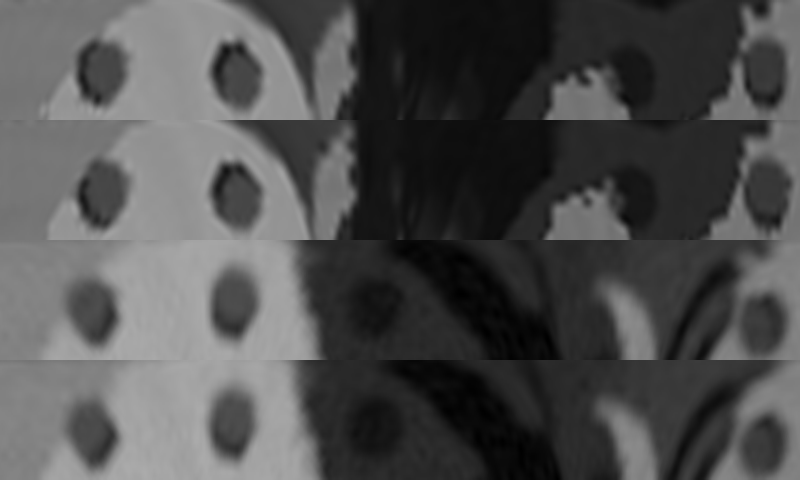

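```bash
cat >> bolts.py <<'E'
def cen(r,a0,a1):
    s=r[12:42,int(a0*4):int(a1*4)].astype(float);w=np.clip(s.max()*.62-s,0,None);w=np.where(s<.62*np.percentile(s,80),1.,0)
    w=np.clip(np.percentile(s,80)*.75-s,0,30)
    return a0+(w.sum(0)*np.arange(w.shape[1])).sum()/w.sum()/4
if __name__=="__main__":
    for n in("scene","side"):
        for a,b in(("r9","b1"),("r8","b2")):
            o=7.5*(a=="r8")
            A,B=polar(a,n),polar(b,n)
            for c in (107,):
                # shift by 1-D correlation around bolt window
                w=lambda R,c:cen(R,c-o-15,c-o+15)
                print(n,a,b,w(A,c),w(B,c))
            s=A[12:42,int((95-o)*4):int((119-o)*4)]
            res=[cv2.matchTemplate(B[12:42,int((91-o)*4):int((123-o)*4)],s,cv2.TM_CCOEFF_NORMED)[0]]
            print("  corr shift deg",np.argmax(res[0])/4-4,res[0].max())
E
python3 bolts.py
```

```text
scene r9 b1 106.13172123937514 106.0741012791523
  corr shift deg 0.0 0.9936991
scene r8 b2 98.37272727272727 98.60541601255886
  corr shift deg 0.25 0.9900722
side r9 b1 104.96679499985453 104.32982994922583
  corr shift deg -0.5 0.99054146
side r8 b2 97.38764669974795 97.12153600232507
  corr shift deg -0.25 0.99176484
```

The bolts show no real slip (at most 0.3°), so the difference is just carriage settling. I'll turn on to 131.2° and let it rest.

```bash
python3 -m inch '[{"fingers":1,"x":0,"y":0,"z":0,"wx":1.5,"wy":0,"wz":0},{"fingers":1,"x":0,"y":0,"z":0,"wx":1.5,"wy":0,"wz":0},{"fingers":1,"x":0,"y":0,"z":0,"wx":1.5,"wy":0,"wz":0},{"fingers":1,"x":0,"y":0,"z":0,"wx":1.5,"wy":0,"wz":0},{"fingers":1,"x":0,"y":0,"z":0,"wx":1.5,"wy":0,"wz":0}]'>/dev/null
python3 -c "
from h import *
look('b3')"
python3 -m inch '[{"fingers":1,"x":0,"y":0,"z":0,"wx":1.5,"wy":0,"wz":0},{"fingers":1,"x":0,"y":0,"z":0,"wx":1.5,"wy":0,"wz":0},{"fingers":1,"x":0,"y":0,"z":0,"wx":1.2,"wy":0,"wz":0},{"fingers":1,"x":0,"y":0,"z":0,"wx":0.5,"wy":0,"wz":0},{"fingers":1,"x":0,"y":0,"z":0,"wx":0,"wy":0,"wz":0}]'>/dev/null
python3 -m inch '[{"fingers":1,"x":0,"y":0,"z":0,"wx":0,"wy":0,"wz":0},{"fingers":1,"x":0,"y":0,"z":0,"wx":0,"wy":0,"wz":0},{"fingers":1,"x":0,"y":0,"z":0,"wx":0,"wy":0,"wz":0},{"fingers":1,"x":0,"y":0,"z":0,"wx":0,"wy":0,"wz":0},{"fingers":1,"x":0,"y":0,"z":0,"wx":0,"wy":0,"wz":0}]'>/dev/null
python3 -c "
from h import *
look('b4');look('b5')"; sed -i 's/(("r9","b1"),("r8","b2"))/(("r9","b1"),("r8","b2"),("r6","b4"))/;s/o=7.5\*(a=="r8")/o={"r9":0,"r8":7.5,"r6":20}[a]/' bolts.py; python3 bolts.py
```

```text
t 17.8 slide 9.66 lat -1.3 Fu -7.9 Fv -3.2 Fz 7.9 Mz 0.56 jaw 135.92 J6 -52.1 open 0.456
scene needle -64.9
side needle -68.4
 t 17.9 slide 9.63 lat -1.33 Fu -7.9 Fv -2.3 Fz 8.2 Mz 0.05 jaw 135.90 J6 -52.1 open 0.457
 t 18.9 slide 9.57 lat -1.23 Fu -8.2 Fv -3.3 Fz 8.4 Mz 0.10 jaw 131.25 J6 -47.4 open 0.455
scene needle -67.4
side needle -70.6
 t 19.0 slide 9.59 lat -1.25 Fu -7.6 Fv -2.5 Fz 8.7 Mz 0.12 jaw 131.24 J6 -47.4 open 0.455
 t 19.0 slide 9.59 lat -1.25 Fu -7.6 Fv -2.5 Fz 8.7 Mz 0.12 jaw 131.24 J6 -47.4 open 0.455
scene needle -67.4
side needle -70.5
 t 19.1 slide 9.58 lat -1.22 Fu -8.1 Fv -2.8 Fz 9.0 Mz 0.09 jaw 131.25 J6 -47.4 open 0.457
scene r9 b1 106.13172123937514 106.0741012791523
  corr shift deg 0.0 0.9936991
scene r8 b2 98.37272727272727 98.60541601255886
  corr shift deg 0.25 0.9900722
scene r6 b4 85.98168566537986 86.59826786688488
  corr shift deg 0.75 0.9748984
side r9 b1 104.96679499985453 104.32982994922583
  corr shift deg -0.5 0.99054146
side r8 b2 97.38764669974795 97.12153600232507
  corr shift deg -0.25 0.99176484
side r6 b4 83.7602163091511 84.17418685104342
  corr shift deg 0.25 0.99266434
```

The middle of the high spot is on the plunger at 8.2 N, the deepest reading, and has rested there. Now I draw straight back about 10 mm.

```bash
python3 -m inch '[{"fingers":1,"x":0,"y":0.23,"z":-0.97,"wx":0,"wy":0,"wz":0},{"fingers":1,"x":0,"y":0.23,"z":-0.97,"wx":0,"wy":0,"wz":0},{"fingers":1,"x":0,"y":0.23,"z":-0.97,"wx":0,"wy":0,"wz":0},{"fingers":1,"x":0,"y":0.23,"z":-0.97,"wx":0,"wy":0,"wz":0},{"fingers":1,"x":0,"y":0.23,"z":-0.97,"wx":0,"wy":0,"wz":0}]'>/dev/null
python3 -c "
from h import *
state()"
python3 -m inch '[{"fingers":1,"x":0,"y":0.23,"z":-0.97,"wx":0,"wy":0,"wz":0},{"fingers":1,"x":0,"y":0.23,"z":-0.97,"wx":0,"wy":0,"wz":0},{"fingers":1,"x":0,"y":0.23,"z":-0.97,"wx":0,"wy":0,"wz":0},{"fingers":1,"x":0,"y":0.2,"z":-0.85,"wx":0,"wy":0,"wz":0},{"fingers":1,"x":0,"y":0,"z":0,"wx":0,"wy":0,"wz":0}]'>/dev/null
python3 -c "
from h import *
state();look('d1')"
```

```text
t 19.6 slide 5.39 lat -1.25 Fu -2.6 Fv -3.4 Fz 6.1 Mz 0.06 jaw 131.26 J6 -47.7 open 0.454
 t 20.1 slide 1.85 lat -1.28 Fu -0.4 Fv -3.0 Fz 5.5 Mz 0.07 jaw 131.27 J6 -48.0 open 0.453
 t 20.1 slide 1.85 lat -1.28 Fu -0.4 Fv -3.0 Fz 5.5 Mz 0.07 jaw 131.27 J6 -48.0 open 0.453
scene needle 28.6
side needle 25.0
 t 20.2 slide 1.87 lat -1.26 Fu 0.5 Fv -3.8 Fz 5.6 Mz 0.07 jaw 131.27 J6 -48.0 open 0.457
```

```bash
python3 -m inch '[{"fingers":1,"x":0,"y":0.16,"z":-0.68,"wx":0,"wy":0,"wz":0},{"fingers":1,"x":0,"y":0.16,"z":-0.68,"wx":0,"wy":0,"wz":0},{"fingers":1,"x":0,"y":0.14,"z":-0.6,"wx":0,"wy":0,"wz":0},{"fingers":1,"x":0,"y":0,"z":0,"wx":0,"wy":0,"wz":0},{"fingers":1,"x":0,"y":0,"z":0,"wx":0,"wy":0,"wz":0}]'>/dev/null
python3 -c "
from h import *
state()"
python3 -m inch '[{"fingers":1,"x":0,"y":0.07,"z":-0.3,"wx":0,"wy":0,"wz":0},{"fingers":1,"x":0,"y":0,"z":0,"wx":0,"wy":0,"wz":0},{"fingers":1,"x":0,"y":0,"z":0,"wx":0,"wy":0,"wz":0},{"fingers":1,"x":0,"y":0,"z":0,"wx":0,"wy":0,"wz":0},{"fingers":1,"x":0,"y":0,"z":0,"wx":0,"wy":0,"wz":0}]'>/dev/null
python3 -c "
from h import *
state()"
python3 -m inch '[{"fingers":1,"x":0,"y":0.07,"z":-0.3,"wx":0,"wy":0,"wz":0},{"fingers":1,"x":0,"y":0,"z":0,"wx":0,"wy":0,"wz":0},{"fingers":1,"x":0,"y":0,"z":0,"wx":0,"wy":0,"wz":0},{"fingers":1,"x":0,"y":0,"z":0,"wx":0,"wy":0,"wz":0},{"fingers":1,"x":0,"y":0,"z":0,"wx":0,"wy":0,"wz":0}]'>/dev/null
python3 -c "
from h import *
state()"
```

```text
t 20.7 slide -0.11 lat -1.3 Fu 0.7 Fv -2.8 Fz 4.7 Mz 0.09 jaw 131.27 J6 -48.1 open 0.454
 t 21.2 slide -0.34 lat -1.29 Fu 0.8 Fv -3.3 Fz 5.6 Mz 0.07 jaw 131.27 J6 -48.1 open 0.451
 t 21.7 slide -0.63 lat -1.3 Fu 0.5 Fv -4.0 Fz 4.6 Mz 0.08 jaw 131.27 J6 -48.1 open 0.450
```

No stop felt yet, so I'll continue in small steps.

```bash
python3 -m inch '[{"fingers":1,"x":0,"y":0.07,"z":-0.3,"wx":0,"wy":0,"wz":0},{"fingers":1,"x":0,"y":0,"z":0,"wx":0,"wy":0,"wz":0},{"fingers":1,"x":0,"y":0,"z":0,"wx":0,"wy":0,"wz":0},{"fingers":1,"x":0,"y":0,"z":0,"wx":0,"wy":0,"wz":0},{"fingers":1,"x":0,"y":0,"z":0,"wx":0,"wy":0,"wz":0}]'>/dev/null
python3 -c "
from h import *
state()"
python3 -m inch '[{"fingers":1,"x":0,"y":0.07,"z":-0.3,"wx":0,"wy":0,"wz":0},{"fingers":1,"x":0,"y":0,"z":0,"wx":0,"wy":0,"wz":0},{"fingers":1,"x":0,"y":0,"z":0,"wx":0,"wy":0,"wz":0},{"fingers":1,"x":0,"y":0,"z":0,"wx":0,"wy":0,"wz":0},{"fingers":1,"x":0,"y":0,"z":0,"wx":0,"wy":0,"wz":0}]'>/dev/null
python3 -c "
from h import *
look('d2')"
```

```text
t 22.2 slide -0.95 lat -1.29 Fu -0.1 Fv -3.0 Fz 5.6 Mz 0.09 jaw 131.27 J6 -48.2 open 0.453
 t 22.7 slide -1.27 lat -1.28 Fu -0.3 Fv -3.1 Fz 5.0 Mz 0.08 jaw 131.27 J6 -48.2 open 0.456
scene needle 28.5
side needle 25.2
 t 22.8 slide -1.24 lat -1.3 Fu 0.2 Fv -2.1 Fz 5.3 Mz 0.03 jaw 131.28 J6 -48.2 open 0.457
```

```bash
python3 -m inch '[{"fingers":1,"x":0,"y":0.07,"z":-0.3,"wx":0,"wy":0,"wz":0},{"fingers":1,"x":0,"y":0,"z":0,"wx":0,"wy":0,"wz":0},{"fingers":1,"x":0,"y":0,"z":0,"wx":0,"wy":0,"wz":0},{"fingers":1,"x":0,"y":0.07,"z":-0.3,"wx":0,"wy":0,"wz":0},{"fingers":1,"x":0,"y":0,"z":0,"wx":0,"wy":0,"wz":0}]'>/dev/null
python3 -c "
from h import *
state()"
python3 -m inch '[{"fingers":1,"x":0,"y":0,"z":0,"wx":0,"wy":0,"wz":0},{"fingers":1,"x":0,"y":0.07,"z":-0.3,"wx":0,"wy":0,"wz":0},{"fingers":1,"x":0,"y":0,"z":0,"wx":0,"wy":0,"wz":0},{"fingers":1,"x":0,"y":0,"z":0,"wx":0,"wy":0,"wz":0},{"fingers":1,"x":0,"y":0,"z":0,"wx":0,"wy":0,"wz":0}]'>/dev/null
python3 -c "
from h import *
look('d3')
a=cv2.imread('pics/scene0.png')[130:250,135:255];b=cv2.imread('pics/d3_scene.png')[130:250,135:255]
cv2.imwrite('pics/cmp.png',np.hstack([cv2.resize(a,None,fx=3.3,fy=3.3,interpolation=2),cv2.resize(b,None,fx=3.3,fy=3.3,interpolation=2)]))"
```

```text
t 23.3 slide -1.86 lat -1.29 Fu 0.6 Fv -2.8 Fz 5.4 Mz 0.03 jaw 131.27 J6 -48.2 open 0.456
 t 23.8 slide -2.18 lat -1.31 Fu -0.2 Fv -3.2 Fz 5.2 Mz 0.09 jaw 131.27 J6 -48.2 open 0.454
scene needle 28.6
side needle 25.0
 t 23.9 slide -2.21 lat -1.28 Fu 1.0 Fv -3.1 Fz 4.8 Mz 0.06 jaw 131.27 J6 -48.2 open 0.458
```

View pics/cmp.png

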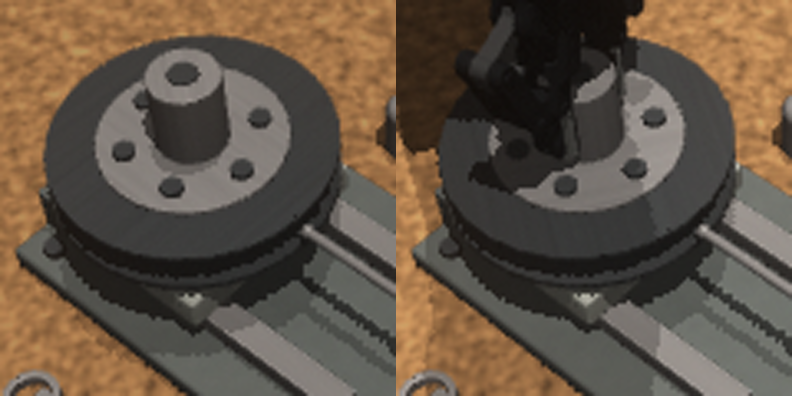

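By eye the pulley is back within about 1 px of the starting picture. I'll quantify it by tracking the carriage corner and rim against the first image, calibrated on pictures with known slide.

```bash
cat > trk.py <<'E'
from h import *
import sys
def sh(k0,k1,box):
    x0,x1,y0,y1=box
    a=cv2.imread(f"pics/{k0}.png",0).astype(np.float32);b=cv2.imread(f"pics/{k1}.png",0).astype(np.float32)
    W=np.eye(2,3,dtype=np.float32)
    m=np.zeros_like(a,np.uint8);m[y0:y1,x0:x1]=1
    t=a[y0:y1,x0:x1];W[0,2]=x0;W[1,2]=y0
    try:cc,W=cv2.findTransformECC(t,b,W,cv2.MOTION_TRANSLATION,(3,200,1e-5),None,3)
    except cv2.error as e: return None
    return np.round([W[0,2]-x0,W[1,2]-y0,cc],3)
for k in sys.argv[1:]:
    print(k,"corner",sh("scene0",k+"_scene",(180,212,206,232)),"rim",sh("scene0",k+"_scene",(165,225,195,222)),"side rim",sh("side0",k+"_side",(268,345,170,210)))
E
python3 trk.py n0 n1 r7 d1 d2 d3
```

```text
n0 corner [0.088 0.022 0.985] rim [ 0.305 -0.129  0.947] side rim [-0.27   0.12   0.982]
n1 corner [3.726 2.649 0.982] rim [3.842 2.526 0.945] side rim [-5.411  1.687  0.98 ]
r7 corner [4.297 3.098 0.979] rim [4.501 3.034 0.941] side rim [-6.525  1.946  0.994]
d1 corner [0.958 0.707 0.982] rim [1.107 0.567 0.942] side rim [-1.624  0.572  0.993]
d2 corner [-0.112 -0.243  0.985] rim [ 0.115 -0.427  0.948] side rim [ 0.103 -0.014  0.995]
d3 corner [-0.499 -0.502  0.981] rim [-0.214 -0.646  0.945] side rim [ 0.614 -0.168  0.995]
```

The carriage has moved about 1 mm behind where it started, so it didn't start on its stop. There is no stop force yet, and I'll keep going gently until I feel one.

```bash
python3 -m inch '[{"fingers":1,"x":0,"y":0.07,"z":-0.3,"wx":0,"wy":0,"wz":0},{"fingers":1,"x":0,"y":0.07,"z":-0.3,"wx":0,"wy":0,"wz":0},{"fingers":1,"x":0,"y":0,"z":0,"wx":0,"wy":0,"wz":0},{"fingers":1,"x":0,"y":0,"z":0,"wx":0,"wy":0,"wz":0},{"fingers":1,"x":0,"y":0,"z":0,"wx":0,"wy":0,"wz":0}]'>/dev/null
python3 -c "
from h import *
state()"
python3 -m inch '[{"fingers":1,"x":0,"y":0.07,"z":-0.3,"wx":0,"wy":0,"wz":0},{"fingers":1,"x":0,"y":0.07,"z":-0.3,"wx":0,"wy":0,"wz":0},{"fingers":1,"x":0,"y":0,"z":0,"wx":0,"wy":0,"wz":0},{"fingers":1,"x":0,"y":0,"z":0,"wx":0,"wy":0,"wz":0},{"fingers":1,"x":0,"y":0,"z":0,"wx":0,"wy":0,"wz":0}]'>/dev/null
python3 -c "
from h import *
look('d4')"
python3 trk.py d4
```

```text
t 24.4 slide -2.28 lat -1.28 Fu 4.5 Fv -2.5 Fz 3.8 Mz 0.00 jaw 131.28 J6 -48.3 open 0.452
 t 24.9 slide -2.31 lat -1.3 Fu 9.1 Fv -2.9 Fz 2.1 Mz 0.02 jaw 131.30 J6 -48.3 open 0.453
scene needle 28.6
side needle 25.1
 t 25.0 slide -2.29 lat -1.29 Fu 8.5 Fv -2.6 Fz 1.9 Mz -0.03 jaw 131.30 J6 -48.3 open 0.453
d4 corner [-0.519 -0.511  0.981] rim [-0.252 -0.671  0.945] side rim [ 0.568 -0.159  0.995]
```

The stop is found: force rises to 9 N with the position fixed. I'll ease to about 2 N against the stop, then open slowly.

```bash
python3 -m inch '[{"fingers":1,"x":0,"y":-0.08,"z":0.35,"wx":0,"wy":0,"wz":0},{"fingers":1,"x":0,"y":-0.08,"z":0.35,"wx":0,"wy":0,"wz":0},{"fingers":1,"x":0,"y":0,"z":0,"wx":0,"wy":0,"wz":0},{"fingers":1,"x":0,"y":0,"z":0,"wx":0,"wy":0,"wz":0},{"fingers":1,"x":0,"y":0,"z":0,"wx":0,"wy":0,"wz":0}]'>/dev/null
python3 -c "
from h import *
state()"
python3 -m inch '[{"fingers":0.1,"x":0,"y":0,"z":0,"wx":0,"wy":0,"wz":0},{"fingers":0.05,"x":0,"y":0,"z":0,"wx":0,"wy":0,"wz":0},{"fingers":0,"x":0,"y":0,"z":0,"wx":0,"wy":0,"wz":0},{"fingers":-0.1,"x":0,"y":0,"z":0,"wx":0,"wy":0,"wz":0},{"fingers":-0.3,"x":0,"y":0,"z":0,"wx":0,"wy":0,"wz":0}]'>/dev/null
python3 -c "
from h import *
state()"
python3 -m inch '[{"fingers":-0.6,"x":0,"y":0,"z":0,"wx":0,"wy":0,"wz":0},{"fingers":-1,"x":0,"y":0,"z":0,"wx":0,"wy":0,"wz":0},{"fingers":-1,"x":0,"y":0,"z":0,"wx":0,"wy":0,"wz":0},{"fingers":-1,"x":0,"y":0,"z":0,"wx":0,"wy":0,"wz":0},{"fingers":-1,"x":0,"y":0,"z":0,"wx":0,"wy":0,"wz":0}]'>/dev/null
python3 -c "
from h import *
look('e1')"; python3 trk.py d4 e1
```

```text
t 25.5 slide -2.27 lat -1.29 Fu 5.4 Fv -2.3 Fz 3.7 Mz 0.10 jaw 131.29 J6 -48.3 open 0.455
 t 26.0 slide -3.27 lat -1.01 Fu -0.2 Fv -0.0 Fz -0.3 Mz -0.04 jaw 131.26 J6 -48.3 open 0.650
 t 26.5 slide -2.83 lat -1.39 Fu -0.3 Fv 0.3 Fz 0.3 Mz -0.02 jaw 131.26 J6 -48.3 open 1.001
scene needle 28.6
side needle 25.2
 t 26.6 slide -2.79 lat -1.39 Fu 0.3 Fv -0.3 Fz 0.7 Mz -0.02 jaw 131.27 J6 -48.3 open 1.000
d4 corner [-0.519 -0.511  0.981] rim [-0.252 -0.671  0.945] side rim [ 0.568 -0.159  0.995]
e1 corner [-0.496 -0.499  0.981] rim [-0.244 -0.634  0.943] side rim [ 0.604 -0.195  0.995]
```

Released, and the carriage is unmoved on its stop. I'll lift straight up and check.

```bash
python3 -m inch '[{"fingers":-1,"x":-5,"y":0,"z":0,"wx":0,"wy":0,"wz":0},{"fingers":-1,"x":-15,"y":0,"z":0,"wx":0,"wy":0,"wz":0},{"fingers":-1,"x":-25,"y":0,"z":0,"wx":0,"wy":0,"wz":0},{"fingers":-1,"x":-30,"y":0,"z":0,"wx":0,"wy":0,"wz":0},{"fingers":-1,"x":-30,"y":0,"z":0,"wx":0,"wy":0,"wz":0}]'
python3 -m inch '[{"fingers":-1,"x":-15,"y":0,"z":0,"wx":0,"wy":0,"wz":0},{"fingers":-1,"x":0,"y":0,"z":0,"wx":0,"wy":0,"wz":0},{"fingers":-1,"x":0,"y":0,"z":0,"wx":0,"wy":0,"wz":0},{"fingers":-1,"x":0,"y":0,"z":0,"wx":0,"wy":0,"wz":0},{"fingers":-1,"x":0,"y":0,"z":0,"wx":0,"wy":0,"wz":0}]'
python3 -c "
from h import *
look('f1')"; python3 trk.py e1 f1
cat > b2.py <<'E'
from bolts import polar
from h import *
for n in("scene","side"):
    A=polar("b4",n,10.0);B=polar("d4",n,-2.0);D=polar("f1",n,-2.0)
    for nm,P,Q in(("b4-d4",A,B),("d4-f1",B,D),("b4-f1",A,D)):
        r=cv2.matchTemplate(Q[8:46,int(67*4):int(107*4)],P[12:42,int(72*4):int(100*4)],cv2.TM_CCOEFF_NORMED)
        i=np.unravel_index(r.argmax(),r.shape);print(n,nm,"shift deg",i[1]/4-5,r.max())
E
python3 b2.py
```

```text
clock: 27.1
position: [0.5129, -0.063, 0.2289]
orientation: [-46.0, 90.0, -4.7]
force: [-0.4, 0.9, -0.4]
opening: 1.001
clock: 27.6
position: [0.5127, -0.063, 0.2404]
orientation: [132.3, 89.9, 173.6]
force: [0.4, 0.2, 0.8]
opening: 0.999
 t 27.6 slide -3.16 lat -1.18 Fu 0.5 Fv -0.0 Fz 0.8 Mz -0.04 jaw 131.26 J6 -48.3 open 0.999
scene needle 28.6
side needle 25.1
 t 27.7 slide -3.05 lat -1.25 Fu 0.0 Fv 0.1 Fz -0.1 Mz -0.03 jaw 131.26 J6 -48.3 open 1.000
e1 corner [-0.496 -0.499  0.981] rim [-0.244 -0.634  0.943] side rim [ 0.604 -0.195  0.995]
f1 corner [-0.472 -0.499  0.984] rim [-0.2   -0.656  0.947] side rim [ 0.613 -0.178  0.996]
scene b4-d4 shift deg -0.5 0.9786694
scene d4-f1 shift deg 0.0 0.98407286
scene b4-f1 shift deg -0.5 0.96501255
side b4-d4 shift deg -0.25 0.9852388
side d4-f1 shift deg 0.0 0.97818655
side b4-f1 shift deg -0.25 0.9622957
```

View pics/f1_scene.png

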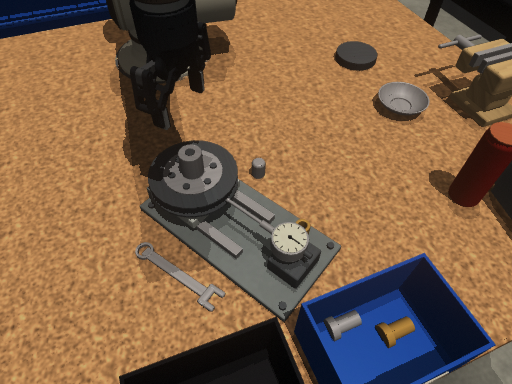

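The gripper is clear at about (170,90), the pulley is back on its stop at about (193,175), the needle at (290,238) is at zero, and the spanner, socket and bush are where they were. Handing in.

```bash
python3 -c "
from rig import env
print(env.close_job())"
```

```text
the job is handed in; nothing more can be done
None
```

I found the high spot, rested its middle on the plunger, and drew the carriage back to its stop. The job was handed in at about 28 s of the 69 s allowed.

- **Finding it:** I gripped the boss and slid forward to a light load of 2.8 N, after briefly reaching 4.3 N. I then turned 94° anticlockwise at about 10–20°/s. The high spot rose and fell with its middle about 59° on from the start. The peak was 4.8 mm on the needle, about 8.2 N by its spring rate.
- **Resting and drawing back:** I turned back to the middle, where the needle read deepest, and held it there for about 0.6 s. I then drew straight back until the stop pushed back with 9 N, eased off, opened the gripper and lifted clear.
- **Last checks:**
  - The needle is back at its zero of 28.6°.
  - The carriage did not move on release.
  - The bolt heads show the pulley turned by at most about 0.5° between resting on the plunger and the end, which is about the measuring error.
  - The spanner, socket and bush look unmoved.
- **Disagreements:**
  - The rest stop was about 1–1.5 mm behind where the carriage was first seen, so it apparently did not start on its stop.
  - The grip sat about 1.2 mm off the boss axis. I allowed for this when fitting the middle, and the fits agreed to about 0.3°.
  - The needle readings hinted at about 1.5° of lag on the return, but the bolt heads showed no slip (0.5° at most), so I put it down to the carriage settling.

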